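# Feed the sample carriers home and bolt them in

## Task

On the feed track, gently push the touching row of four sample carriers along as one train, from behind the last one, until the first is fully home against the end stop and no gaps are left; then push the steel locking bolt fully in behind them. Use only the fingertips or outside of the fingers: nothing is to be pinched, lifted, tipped or pulled out of the row, and everything else on the bench stays where it is. Finish with the hand clear of everything.

Things in the scene. Friction and masses are not known exactly. Their poses are not given: they have to be found in the camera images.
- track: aluminium feed track fixed to the bench, 360 mm long along own y, 70 mm wide; origin at its middle at bench height, z up; not turned, x points away from the robot, y to its left. Carriers slide on its floor, 10 mm above the bench, between two guides (inner faces at x = +-21.5 mm, tops 20 mm above the bench). +y end: end stop; -y end: open.
- stop_face (a point): middle of the end stop's face, 30 mm above the bench, at track x 0, y 170 mm; the first carrier must touch this face. The stop is a white block 70 mm wide, 62 mm high, from track y = 170 to 215 mm.
- carrier1: sample carrier: grey plastic block 40 x 40 mm, 30 mm high, with a capped glass sample pot (29 mm diameter, cap 33 mm) fixed on its top, 52 mm high in all, about 80 g (varies); origin at the centre of its underside, z up. First in the row, nearest the end stop; home its origin is at track y = 150 mm. The row of four stands touching in the track.
- carrier2: sample carrier: grey plastic block 40 x 40 mm, 30 mm high, with a capped glass sample pot (29 mm diameter, cap 33 mm) fixed on its top, 52 mm high in all, about 80 g (varies); origin at the centre of its underside, z up. Second in the row; home at track y = 110 mm.
- carrier3: sample carrier: grey plastic block 40 x 40 mm, 30 mm high, with a capped glass sample pot (29 mm diameter, cap 33 mm) fixed on its top, 52 mm high in all, about 80 g (varies); origin at the centre of its underside, z up. Third in the row; home at track y = 70 mm.
- carrier4: sample carrier: grey plastic block 40 x 40 mm, 30 mm high, with a capped glass sample pot (29 mm diameter, cap 33 mm) fixed on its top, 52 mm high in all, about 80 g (varies); origin at the centre of its underside, z up. Last in the row, the one to push on; its rear face (20 mm behind its origin, towards track -y) is free, and with the row home that face is at track y = 10 mm, 5 mm clear of the bolt.
- bolt (a joint): slide of the steel locking bolt, m: 0 drawn back (clear of the carriers), 0.035 fully in, across the track behind the row; grows as it is pushed along track +x. Takes about 2 N, stays where left, starts at 0 to 0.006. Its bar is 10 mm square, centre 33 mm above the bench at track y = 0; it runs into a carrier if the row is not home.
- bolt_plate (a point): centre of the outer face of the bolt's push plate (26 x 26 mm, 7 mm thick, upright), 33 mm above the bench, facing track -x; at track x = -106 mm with the bolt back, -71 mm fully in. The dark bolt housing stands between plate and track: track x -58 to -32 mm, 29 mm wide, 47 mm high.
- spare: sample carrier: grey plastic block 40 x 40 mm, 30 mm high, with a capped glass sample pot (29 mm diameter, cap 33 mm) fixed on its top, 52 mm high in all, about 80 g (varies); origin at the centre of its underside, z up. A bystander standing on the bench beside the track, not part of the row.
- jar: bystander: glass jar with black cap, 48 mm diameter, 70 mm high; origin at the centre of its underside.
- beaker: bystander: open glass beaker, 54 mm diameter, 65 mm high; origin at the centre of its underside.
- dish: bystander: flat glass dish, 68 mm diameter, 14 mm high; origin at the centre of its underside.
- tweezers: bystander: steel tweezers lying flat, 122 mm long along own x, 6 mm high; origin under the middle.
- tube_rack: bystander: white tube rack 60 x 120 mm, 50 mm high, with blue-capped tubes up to 92 mm; origin at the centre of its underside.
Not all that is in view belongs to the job. Leave any orange or red look-alike of the carrier4 alone.

How it is judged (in metres and radians):
On the way, in this order (a step that is already met when the one before it is completed fails the run):
1. the row is home against the end stop, the bolt still back (y of carrier1 in the frame of track above 0.146 m and y of carrier2 in the frame of track above 0.106 m and y of carrier3 in the frame of track above 0.066 m and y of carrier4 in the frame of track above 0.026 m and value of joint bolt below 0.012 m), for 0.2 s.
2. the bolt is fully in behind the row (y of carrier1 in the frame of track above 0.146 m and y of carrier2 in the frame of track above 0.106 m and y of carrier3 in the frame of track above 0.066 m and y of carrier4 in the frame of track above 0.026 m and value of joint bolt above 0.031 m), for 0.2 s.
At the end, for the whole second after the job is handed in: All four carriers stand flat in the track, in line, at rest, each within 4 mm of its home place in a closed row against the end stop, and the bolt is in by more than 31 of its 35 mm (all of step 2 and z of each of carrier1, carrier2, carrier3, carrier4 in the frame of track below 0.014 m and angle between each of carrier1, carrier2, carrier3, carrier4's own z axis and vertical below 0.1 rad and x of carrier1 in the frame of track between -0.005 and 0.005 m and x of carrier2 in the frame of track between -0.005 and 0.005 m and x of carrier3 in the frame of track between -0.005 and 0.005 m and x of carrier4 in the frame of track between -0.005 and 0.005 m and linear speed of each of carrier1, carrier2, carrier3, carrier4 below 0.01 m/s); the robot touches nothing.
It fails at once if a carrier of the row is pinched or shoved hard (the fingers press on it with over 40 N) (contact force between the fingers and carrier1 above 40 N or contact force between the fingers and carrier2 above 40 N or contact force between the fingers and carrier3 above 40 N or contact force between the fingers and carrier4 above 40 N).
It fails at once if a carrier of the row is lifted (more than 8 mm off the track floor) or tipped (more than 0.3 rad) (z of any of carrier1, carrier2, carrier3, carrier4 in the frame of track above 0.018 m or angle between any of carrier1, carrier2, carrier3, carrier4's own z axis and vertical above 0.3 rad).
It fails at once if the row comes apart (first and last more than 20 mm farther apart than when touching) (distance between carrier1 and carrier4 above 0.141 m).
It fails at once if a bystander is moved more than 25 mm or tipped over (distance of any of spare, jar, beaker, dish, tweezers, tube_rack from where it was at the start of the episode above 0.025 m or angle between any of spare, jar, beaker, dish, tweezers, tube_rack's own z axis and vertical above 0.4 rad).
It also fails if it takes over 48 s, if anything falls off the work surface, if the arm or the gripper's body presses on something with over 40 N, if the wrist force passes 120 N, or if a joint passes its speed limit or range.

## Robot

A 7-joint arm with a two-finger parallel gripper is mounted at the origin on the work surface. World frame = base frame: x ahead of the robot, y to its left, z up, the work surface at z = 0. Lengths are in m, angles in degrees, forces in N, time in s.
With the tool pointing down it reaches from about 0.425 to 0.975 m from the base axis. Payload 16.7 kg.
Tool frame: the origin (TCP) lies midway between the tips of the shut fingers; the grasp point (between the pads) lies 19 mm behind it; z points along the fingers, y is the direction in which the jaws open and shut (so a half turn about z gives the same grasp; the last joint's range is limited). The gripper opens to 85 mm and grips with 20 to 120 N. Pads are 22 mm wide; open, the fingers measure 114 mm over their backs; the gripper's body (76 mm by 85 mm) begins 54 mm behind the grasp point. The pads swing forward as they close: fully open they stand 13 mm farther back than shut.
Start: joints at [-79.383, 24.414, 4.234, 92.017, -1.954, 63.644, -3.845], TCP at [0.222, 0.637, 0.231] pointing down, gripper open.
Joint ranges: [-163.25, 163.25], [-28.42, 122.38], [-70.27, 78.77], [12.13, 141.07], [-58.53, 238.53], [9.26, 117.41], [-156.51, 156.51]. Speed limits (degrees/s): [108.29, 108.29, 136.94, 136.94, 172.46, 172.46, 172.46].

## Interface

Orientations are given as a 3x3 rotation matrix whose columns are the frame's x, y, z axes.
In Python, from bench import readout, cams, arm gives the robot as it stands. The module is installed in compiled form; this text tells all that it offers.
- The arm moves only by the tool step_arm, never from a script. Its argument "rows" is text: rows parted by semicolons, each of 7 numbers parted by spaces: the turn, a rotation vector about the world's x, y, z in units of 5 degrees (1.0 is 5 degrees), then the shift along the world's x, y, z in units of 40 mm (1.0 is 40 mm), then the gripper command: -1 is fully open, 1 is shut, values between are in proportion. A call has 1 to 10 rows; each row shifts and turns the commanded pose from where the row before left it; what a row does not reach is not made up. A row lasts 1/8 s, in which the tool goes at most 62.5 mm and 10.7 degrees, less where a joint would pass 70% of its speed; a pose out of reach is approached as far as the arm can. A call is refused whole if a number of a shift passes 1 or a number of a turn 1, either way. A call with a gripper value outside its range is refused whole. The fingers move at their own pace and stop on an object; "squeeze" is the grip in N (left out, the last holds). Time passes only in rows, so rows that do not move let the fingers close. It gives the time, the measured TCP pose, the force and the opening at its end, in the units of the state.
- readout.read_state(): the state, without advancing time (a new reading comes with each control period).
- cams.capture(name): name is "side" or "top"; returns a dict with "frame" (400x640x3 uint8, red, green, blue), "vertical_fov" (degrees; the focal length in pixels is half the picture's height over the tangent of half this angle, whatever the lens; pixels are square), "cx", "cy" (the principal point, pixels), "D" ([k1, k2, p1, p2, k3] as OpenCV has them; the pictures are not rectified), "R" (3x3) and "t" (3): a world point X has camera coordinates R X + t. Camera axes: x right, y down, z forward; pixel columns grow to the right and rows downward; lengths in m; the calibration is good to about 2 mm. A picture is of the moment at which its call begins. There is no depth.
- arm.sign_off(): hands the job in, once; it reports no verdict.
The state is a dict: "time_s": time; "q": joint angles; "joint_velocities": joint speeds; "joint_torque": joint torques, N m; "ee_pos": TCP position; "tool_rot": TCP orientation; "force": force on the tool from outside, world axes, zero at the start; "torque": the same for the moment, N m; "width": opening from 0.0 (shut) to 1.0 (fully open).
Only numpy, scipy, OpenCV 4.12 (cv2) and the standard library are available. Lean on these libraries where they do the work, as an engineer would, in place of code of your own. Each camera call takes 0.05 s, during which the arm holds its last target. There are 200 camera calls.

## Working session

There is one attempt and no reset: what is moved stays moved. The work goes in short steps, Python scripts to look and compute and a tool call to move; the robot and the scene stay as the last step left them, time stands still between calls to the robot, and variables do not carry over. Pictures are saved under pics/ and viewed, about 8 in all and at most 12, crops included, and the job is handed in when it is done.

Besides the shell and the picture viewer there is one more tool, called after "Request:" as name(argument=value, ...) on one line, values as JSON. step_arm: Moves the arm, as the interface text tells. Its arguments: {"type":"object","properties":{"rows":{"type":"string"},"squeeze":{"type":"number"}},"required":["rows"]}

```bash
mkdir -p pics; cat > h.py <<'E'
import numpy as np, cv2
from bench import readout, cams, arm
def grab(n,f=None):
    c=cams.capture(n); h=c["frame"].shape[0]
    fl=h/2/np.tan(np.radians(c["vertical_fov"])/2)
    c["K"]=np.array([[fl,0,c["cx"]],[0,fl,c["cy"]],[0,0,1]]); c["R"]=np.array(c["R"]);c["t"]=np.array(c["t"]);c["D"]=np.array(c["D"],float)
    if f: cv2.imwrite(f,c["frame"][:,:,::-1])
    return c
def ray(c,px,z):
    u=cv2.undistortPoints(np.array(px,float).reshape(-1,1,2),c["K"],c["D"]).reshape(-1,2)
    o=-c["R"].T@c["t"]; d=np.c_[u,np.ones(len(u))]@c["R"]
    return o+d*((z-o[2])/d[:,2])[:,None]
def proj(c,X):
    return cv2.projectPoints(np.array(X,float).reshape(-1,1,3),cv2.Rodrigues(c["R"])[0],c["t"],c["K"],c["D"])[0].reshape(-1,2)
E
python3 - <<'E'
from h import *
for n in("top","side"):
    c=grab(n,f"pics/{n}0.png"); print(n,c["K"][0,0],-c["R"].T@c["t"],c["R"].round(2).tolist(),c["D"])
s=readout.read_state();print(s["time_s"],s["ee_pos"],np.array(s["tool_rot"]).round(3).tolist(),s["force"],s["width"])
E
```

```text
top 475.7044291893555 [ 0.4557093  -0.0682046   1.25873244] [[-0.03, -1.0, -0.01], [-0.99, 0.03, -0.1], [0.1, 0.0, -0.99]] [0.00612585 0.         0.         0.         0.        ]
side 402.25594630072686 [ 0.25580897 -1.02934281  0.64192704] [[0.94, -0.33, -0.01], [-0.17, -0.47, -0.87], [0.28, 0.82, -0.5]] [-0.09409727  0.          0.          0.          0.        ]
0.1 [0.2216241  0.63719411 0.23068377] [[-0.944, 0.329, -0.0], [0.329, 0.944, -0.001], [-0.0, -0.001, -1.0]] [-0.35721878 -0.35440327  0.58859244] 1.0000828846867107
```

View pics/top0.png

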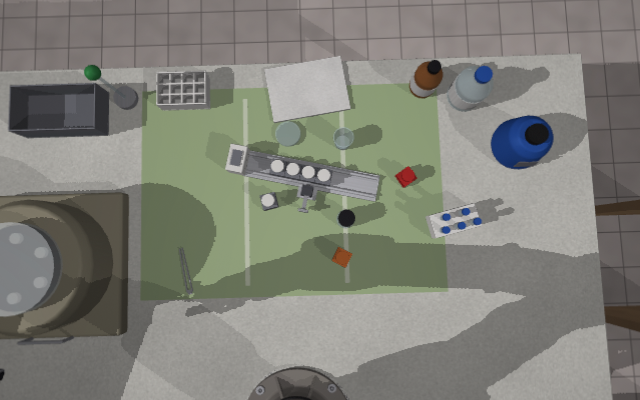

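View pics/side0.png

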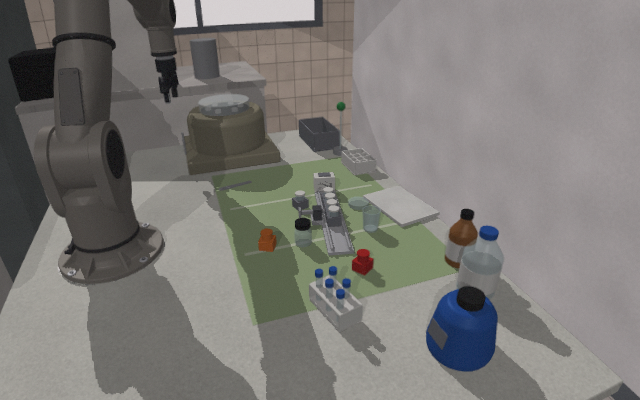

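The top view shows the row's four white caps at (277,166), (292,169), (308,172) and (323,175), with the end stop at (237,158). The bolt plate is near (304,208), the spare at (268,201), the jar at (346,218) and the beaker at (343,138). The look-alikes are orange at (342,257) and red at (405,177). carrier4 is the cap at (323,175): it is last in the track, on the open side. An enlarged crop should confirm this.

```bash
python3 - <<'E'
from h import *
c=grab("top"); f=c["frame"][:,:,::-1]
cv2.imwrite("pics/crop1.png",cv2.resize(f[120:240,220:390],None,fx=4.7,fy=4.7,interpolation=cv2.INTER_CUBIC))
hsv=cv2.cvtColor(c["frame"],cv2.COLOR_RGB2HSV)
m=((hsv[...,1]<40)&(hsv[...,2]>185)).astype(np.uint8)
n,l,st,ce=cv2.connectedComponentsWithStats(m)
for i in range(1,n):
    x,y=ce[i]
    if 225<x<390 and 120<y<235 and st[i,4]>15: print(ce[i].round(1),st[i],ray(c,[ce[i]],.062).round(4))
E
```

```text
[237.4 147.3] [230 144  16   8  67] [[0.7047 0.1302 0.062 ]]
[343.  158.2] [342 153   3  12  30] [[ 0.6681 -0.1384  0.062 ]]
[233.2 167.1] [226 158  17  14  89] [[0.6537 0.1417 0.062 ]]
[277.  165.6] [272 160  11  12 107] [[0.6543 0.0301 0.062 ]]
[292.4 168.7] [287 163  12  12 103] [[ 0.6449 -0.0089  0.062 ]]
[308.  171.6] [303 166  11  12 106] [[ 0.6363 -0.0483  0.062 ]]
[323.5 174.8] [318 169  12  12 104] [[ 0.627  -0.0874  0.062 ]]
[267.5 199.8] [262 194  12  12 103] [[0.5674 0.0561 0.062 ]]
[344.1 201.1] [343 196   3  12  33] [[ 0.5583 -0.1372  0.062 ]]
[246.8 234.8] [245 202   4  65 169] [[0.481  0.1097 0.062 ]]
```

View pics/crop1.png

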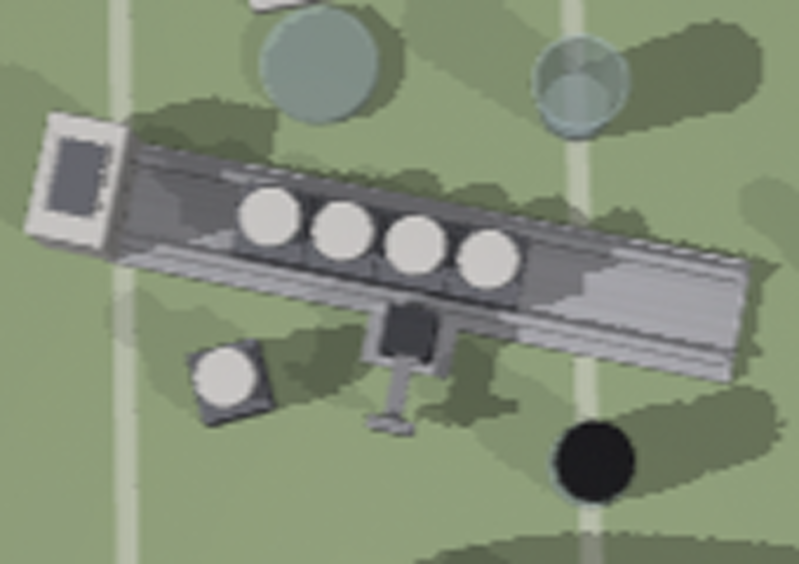

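The crop confirms it: the four grey carriers with white caps stand in the track, at crop (270,217) to (488,258), and carrier4 is the rightmost. The spare (225,377), jar (593,462), beaker (580,85) and dish (320,65) are beside the track. Next I fit the track frame.

```bash
python3 - <<'E'
from h import *
c=grab("top")
P=lambda L:[(220+(u+.5)/4.7-.5,120+(v+.5)/4.7-.5) for u,v in L]
caps=ray(c,[(277,165.6),(292.4,168.7),(308,171.6),(323.5,174.8)],.062)[:,:2]
cc=caps.mean(0); y=np.linalg.svd(caps-cc)[2][0]; y*=np.sign(y[1]); x=np.array([y[1],-y[0]])
print("y",y,np.degrees(np.arctan2(-y[0],y[1])),"caps along",(caps-cc)@y,(caps-cc)@x)
def tf(name,L,z):
    w=ray(c,P(L),z)[:,:2]; print(name,np.c_[w,(w-cc)@x,(w-cc)@y].round(4).tolist())
tf("stop top TL TR BR BL (exp y215,170,170,215)",[(50,112),(130,127),(105,250),(27,235)],.062)
tf("track end top/bot y-180",[(748,262),(733,380)],.02)
tf("plate top",[(367,422),(411,430),(390,412)],.046)
tf("housing top",[(391,302),(440,308),(432,362),(383,353)],.047)
tf("jar c",[(593,462)],.07); tf("beaker c",[(580,78)],.065); tf("spare",[(225,377)],.052)
E
python3 - <<'E'
from h import *
c=grab("side","pics/s.png"); f=c["frame"][:,:,::-1]
cv2.imwrite("pics/crop2.png",cv2.resize(f[160:265,270:400],None,fx=5.6,fy=5.6,interpolation=cv2.INTER_CUBIC))
E
```

```text
y [0.22493414 0.97437397] -12.999005171724388 caps along [ 0.0603038   0.02023768 -0.02015712 -0.06038435] [ 1.97360669e-05 -1.60195970e-04  2.61847890e-04 -1.21387986e-04]
stop top TL TR BR BL (exp y215,170,170,215) [[0.7152, 0.1486, 0.0329, 0.1894], [0.7055, 0.1051, 0.0333, 0.1449], [0.6384, 0.1197, -0.0355, 0.144], [0.6479, 0.1618, -0.0357, 0.1872]]
track end top/bot y-180 [[0.6269, -0.233, 0.0327, -0.2023], [0.561, -0.2218, -0.034, -0.2062]]
plate top [[0.542, -0.0189, -0.0982, -0.0127], [0.5369, -0.0427, -0.0978, -0.0371], [0.5471, -0.0316, -0.0904, -0.0239]]
housing top [[0.6072, -0.0338, -0.0314, -0.0126], [0.603, -0.0605, -0.0294, -0.0395], [0.5736, -0.0552, -0.0593, -0.041], [0.5793, -0.0287, -0.0596, -0.0138]]
jar c [[0.5154, -0.1394, -0.0971, -0.1362]]
beaker c [[0.7243, -0.1403, 0.1067, -0.09]]
spare [[0.5684, 0.0571, -0.0896, 0.0673]]
```

View pics/crop2.png

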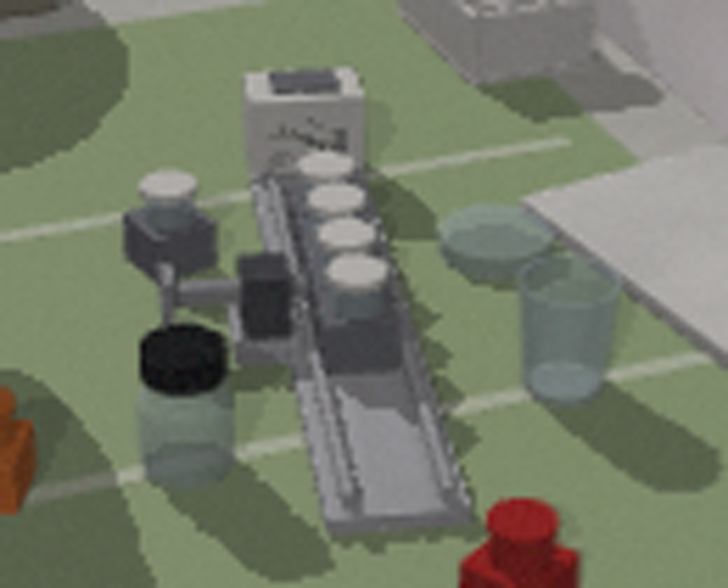

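Fitted track frame: its y axis is turned −13° from world y and its origin is near (0.635, −0.053). Pitch is 40.2 mm, and stop, track end, housing and plate agree to about 1.5 mm. The second crop agrees with this. carrier4's rear face is at track y ≈ −55 mm, so the push is about 65 mm. I'll travel high with the fingers shut, turning so that their flat sides face the row.

Request:
step_arm(rows="0 0 -0.84 0.49 -0.97 0 1;0 0 -0.84 0.49 -0.97 0 1;0 0 -0.84 0.49 -0.97 0 1;0 0 -0.84 0.49 -0.97 0 1;0 0 -0.84 0.49 -0.97 0 1;0 0 -0.84 0.49 -0.97 0 1;0 0 -0.84 0.49 -0.97 0 1;0 0 -0.84 0.49 -0.97 0 1;0 0 -0.84 0.49 -0.97 0 1;0 0 -0.84 0.49 -0.97 0 1", squeeze=20)

```text
time_s: 1.5
ee_pos: [0.4183, 0.2482, 0.2315]
tool_rot: [[-0.48, 0.877, 0.0], [0.877, 0.48, 0.0], [0.0, 0.0, -1.0]]
force: [0.9, 0.1, 0.3]
width: 0.0
```

Request:
step_arm(rows="0 0 -0.84 0.49 -0.97 0 1;0 0 -0.84 0.49 -0.97 0 1;0 0 -0.84 0.49 -0.97 0 1;0 0 -0.84 0.49 -0.97 0 1;0 0 -0.84 0.49 -0.97 0 1;0 0 -0.84 0.49 -0.97 0 1;0 0 -0.84 0.49 -0.97 0 1;0 0 -0.84 0.49 -0.97 0 1;0 0 -0.84 0.49 -0.97 0 1;0 0 -0.84 0.49 -0.97 0 1;")

```text
time_s: 2.75
ee_pos: [0.6144, -0.1396, 0.2313]
tool_rot: [[0.23, 0.973, 0.0], [0.973, -0.23, 0.0], [0.0, -0.0, -1.0]]
force: [0.6, 0.7, 0.8]
width: -0.001
```

```bash
cat >> h.py <<'E'
A=np.array([.225,.974]); X=np.array([.974,-.225]); O=np.array([.6349,-.0532])
def stat():
    s=readout.read_state(); p=np.array(s["ee_pos"]); T=np.array(s["tool_rot"])
    print("t",round(s["time_s"],2),"pos",p.round(4),"track",((p[:2]-O)@X).round(4),((p[:2]-O)@A).round(4),"tooly",T[:,1].round(3),"z",T[:,2].round(3),"F",np.array(s["force"]).round(2),"w",s["width"])
E
python3 -c "
from h import *
stat()"
```

```text
t 2.75 pos [ 0.6144 -0.1396  0.2313] track -0.0005 -0.0888 tooly [ 0.973 -0.23  -0.   ] z [ 0.  0. -1.] F [0.59 0.65 0.76] w -0.0011205612964666264
```

Request:
step_arm(rows="0 0 0 0 0 -0.9 1;0 0 0 0 0 -0.9 1;0 0 0 0 0 -0.9 1;0 0 0 0 0 -0.9 1;0 0 0 0 0 -0.8 1;0 0 0 0 0 -0.5 1;0 0 0 0 0 -0.28 1;0 0 0 0 0 0 1")

```text
time_s: 3.75
ee_pos: [0.6138, -0.1386, 0.024]
tool_rot: [[0.228, 0.974, -0.0], [0.974, -0.228, -0.0], [-0.0, -0.0, -1.0]]
force: [0.1, -0.0, 0.0]
width: 0.001
```

```bash
python3 -c "
from h import *
stat()
a=grab('top')['frame'][120:240,220:390,::-1];b=grab('side')['frame'][160:265,270:400,::-1]
cv2.imwrite('pics/d1.png',np.hstack([cv2.resize(a,(396,280),interpolation=2),cv2.resize(b,(347,280),interpolation=2)]))"
```

```text
t 3.75 pos [ 0.6138 -0.1386  0.024 ] track -0.0013 -0.0879 tooly [ 0.974 -0.228 -0.   ] z [-0. -0. -1.] F [ 0.11 -0.02  0.01] w 0.0011192448802478886
```

View pics/d1.png

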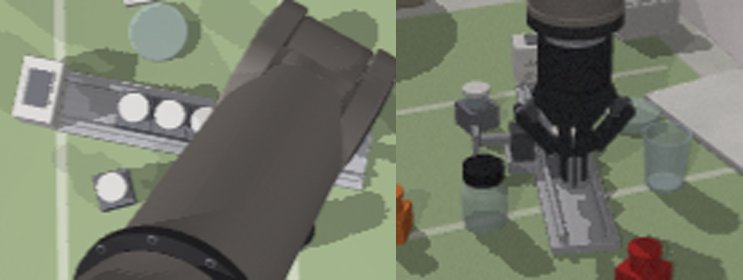

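The hand stands clear behind carrier4, tips between the guides at (575,180) in the side half. The knuckles clear the beaker and the housing. I'll raise it 2 mm and push slowly along the track.

Request:
step_arm(rows="0 0 0 0.03 0 0.05 1;0 0 0 0.045 0.195 0 1;0 0 0 0.045 0.195 0 1;0 0 0 0.028 0.122 0 1;0 0 0 0.028 0.122 0 1;0 0 0 0.028 0.122 0 1;0 0 0 0.028 0.122 0 1;0 0 0 0.028 0.122 0 1;0 0 0 0.028 0.122 0 1;0 0 0 0.028 0.122 0 1")

```text
time_s: 5.1
ee_pos: [0.6265, -0.0885, 0.0261]
tool_rot: [[0.228, 0.974, -0.0], [0.974, -0.228, 0.0], [0.0, -0.0, -1.0]]
force: [-1.7, -3.1, 0.1]
width: -0.002
```

```bash
python3 -c "
from h import *
stat()"
```

```text
t 5.1 pos [ 0.6265 -0.0885  0.0261] track -0.0002 -0.0362 tooly [ 0.974 -0.228 -0.   ] z [-0.  0. -1.] F [-1.74 -3.13  0.09] w -0.0018141043312878283
```

Request:
step_arm(rows="0 0 0 0.028 0.122 0 1;0 0 0 0.028 0.122 0 1;0 0 0 0.028 0.122 0 1;0 0 0 0.028 0.122 0 1;0 0 0 0.017 0.073 0 1;0 0 0 0.011 0.049 0 1;0 0 0 0 0 0 1")

```text
time_s: 5.98
ee_pos: [0.6321, -0.064, 0.0261]
tool_rot: [[0.228, 0.974, -0.0], [0.974, -0.228, 0.0], [0.0, -0.0, -1.0]]
force: [0.7, -0.4, -0.7]
width: 0.001
```

```bash
python3 -c "
from h import *
stat()
c=grab('top');a=c['frame'][120:240,220:390,::-1];b=grab('side')['frame'][160:265,270:400,::-1]
cv2.imwrite('pics/d2.png',np.hstack([cv2.resize(a,(396,280),interpolation=2),cv2.resize(b,(347,280),interpolation=2)]))
hsv=cv2.cvtColor(c['frame'],cv2.COLOR_RGB2HSV)
m=((hsv[...,1]<40)&(hsv[...,2]>185)).astype(np.uint8)
n,l,st,ce=cv2.connectedComponentsWithStats(m)
for i in range(1,n):
    x,y=ce[i]
    if 225<x<390 and 150<y<210 and st[i,4]>15:
        w=ray(c,[ce[i]],.062)[0,:2]-O; print(st[i],w@X,w@A)
"
```

```text
t 5.97 pos [ 0.6321 -0.064   0.0261] track -0.0003 -0.0111 tooly [ 0.974 -0.228 -0.   ] z [-0.  0. -1.] F [ 0.65 -0.42 -0.68] w 0.0006601363037826974
[251 156  12  12 117] 0.00020397844511035185 0.13922116177938035
[266 160   5   7  21] 0.0029348639094504726 0.11003563823205877
[244 177   5  22  76] -0.06739069238713377 0.15261063002308783
[332 176  45  17 294] -0.01166586360503841 -0.11323201277560449
[329 187  45  10  49] -0.028825303067488744 -0.10988853574252491
[331 190  44  19 171] -0.0438777453650701 -0.10959830407596834
```

View pics/d2.png

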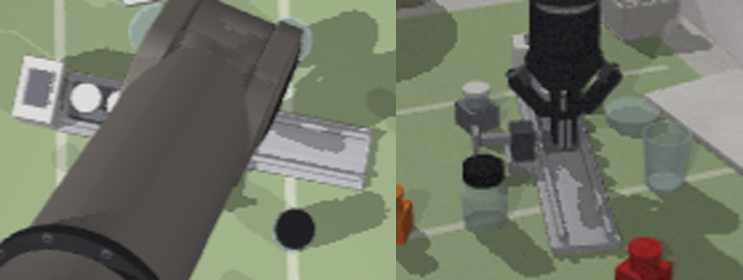

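The view shows the row moving as one train: cap 1 is at (87,98) in the left half, carrier1 at track y ≈ 139 mm, so about 11 mm remain. I'll go slower now.

Request:
step_arm(rows="0 0 0 0.014 0.061 0 1;0 0 0 0.014 0.061 0 1;0 0 0 0.011 0.049 0 1;0 0 0 0.0056 0.0244 0 1;0 0 0 0.0056 0.0244 0 1;0 0 0 0.0056 0.0244 0 1")

```text
time_s: 6.82
ee_pos: [0.6342, -0.0546, 0.026]
tool_rot: [[0.228, 0.974, -0.0], [0.974, -0.228, 0.0], [-0.0, -0.0, -1.0]]
force: [-1.2, -1.7, 0.2]
width: 0.001
```

Request:
step_arm(rows="0 0 0 0.0056 0.0244 0 1;0 0 0 0 0 0 1")

```text
time_s: 7.08
ee_pos: [0.6345, -0.0534, 0.0261]
tool_rot: [[0.228, 0.974, -0.0], [0.974, -0.228, 0.0], [0.0, -0.0, -1.0]]
force: [-0.8, -0.5, -1.1]
width: -0.001
```

Request:
step_arm(rows="0 0 0 0.003 0.0122 0 1;0 0 0 0 0 0 1")

```text
time_s: 7.32
ee_pos: [0.6345, -0.0533, 0.0261]
tool_rot: [[0.228, 0.974, -0.0], [0.974, -0.228, -0.0], [-0.0, -0.0, -1.0]]
force: [-0.5, -3.2, -0.7]
width: 0.002
```

Request:
step_arm(rows="0 0 0 0.003 0.0122 0 1;0 0 0 0 0 0 1")

```text
time_s: 7.58
ee_pos: [0.6346, -0.0534, 0.0261]
tool_rot: [[0.229, 0.974, -0.0], [0.973, -0.229, -0.001], [-0.001, 0.0, -1.0]]
force: [-2.1, -5.7, 0.2]
width: -0.003
```

Request:
step_arm(rows="0 0 0 0.003 0.0122 0 1;0 0 0 0.003 0.0122 0 1;0 0 0 0 0 0 1;0 0 0 0 0 0 1")

```text
time_s: 8.07
ee_pos: [0.6347, -0.0533, 0.0261]
tool_rot: [[0.229, 0.973, -0.0], [0.973, -0.229, -0.002], [-0.002, 0.0, -1.0]]
force: [-2.3, -9.2, -0.7]
width: -0.0
```

```bash
python3 -c "
from h import *
stat()
c=grab('top')
hsv=cv2.cvtColor(c['frame'],cv2.COLOR_RGB2HSV)
m=((hsv[...,1]<40)&(hsv[...,2]>185)).astype(np.uint8)
n,l,st,ce=cv2.connectedComponentsWithStats(m)
for i in range(1,n):
    x,y=ce[i]
    if 225<x<300 and 150<y<210 and st[i,4]>15:
        w=ray(c,[ce[i]],.062)[0,:2]-O; print(st[i],w@X,w@A)
"
```

```text
t 8.07 pos [ 0.6347 -0.0533  0.0261] track -0.0002 -0.0001 tooly [ 0.973 -0.229  0.   ] z [-0.    -0.002 -1.   ] F [-2.25 -9.22 -0.71] w -0.00026530443062576666
[247 155  12  12 114] 0.00036306910588157493 0.15022817668528654
[244 177   5  11  41] -0.05408330937901959 0.15512798191283828
```

The row is home: carrier1 is at track y 150.2 mm, and the push force rises while the tool stands still. Now back off, lift, and cross over to the outer side of the bolt plate.

Request:
step_arm(rows="0 0 0 -0.014 -0.061 0 1;0 0 0 -0.028 -0.122 0 1;0 0 0 -0.056 -0.244 0 1;0 0 0 -0.056 -0.244 0 1;0 0 0 0 0 0.7 1;0 0 0 0 0 0.9 1;0 0 0 0 0 0.9 1;0 0 0 0 0 0 1")

```text
time_s: 9.12
ee_pos: [0.6301, -0.0794, 0.1287]
tool_rot: [[0.229, 0.973, 0.004], [0.973, -0.229, 0.0], [0.001, 0.004, -1.0]]
force: [-0.1, 0.2, -0.9]
width: 0.001
```

Request:
step_arm(rows="0 0 0 -0.63 0.27 0 1;0 0 0 -0.63 0.27 0 1;0 0 0 -0.63 0.27 0 1;0 0 0 -0.63 0.27 0 1;0 0 0 -0.63 0.27 0 1;0 0 0 0 0 0 1;0 0 0 0 0 0 1")

```text
time_s: 10.0
ee_pos: [0.5033, -0.0247, 0.126]
tool_rot: [[0.228, 0.974, 0.0], [0.974, -0.228, -0.0], [0.0, 0.0, -1.0]]
force: [0.1, 0.1, 0.2]
width: -0.002
```

```bash
cat >> h.py <<'E'
def caps():
    c=grab('top')
    hsv=cv2.cvtColor(c['frame'],cv2.COLOR_RGB2HSV)
    m=((hsv[...,1]<40)&(hsv[...,2]>185)).astype(np.uint8)
    n,l,st,ce=cv2.connectedComponentsWithStats(m)
    for i in range(1,n):
        x,y=ce[i]
        if 225<x<360 and 150<y<215 and st[i,4]>15:
            w=ray(c,[ce[i]],.062)[0,:2]-O; print(st[i],(w@X).round(4),(w@A).round(4))
    return c
E
python3 -c "
from h import *
stat();c=caps()
a=c['frame'][120:240,220:390,::-1];b=grab('side')['frame'][160:265,270:400,::-1]
cv2.imwrite('pics/d3.png',np.hstack([cv2.resize(a,(396,280),interpolation=2),cv2.resize(b,(347,280),interpolation=2)]))
"
```

```text
t 10.0 pos [ 0.5033 -0.0247  0.126 ] track -0.1346 -0.0019 tooly [ 0.974 -0.228  0.   ] z [ 0. -0. -1.] F [0.11 0.11 0.24] w -0.0019996220155642703
[226 144  21  28 158] 0.0043 0.1969
[341 151   4  16  63] 0.0507 -0.0745
[247 155  11  12 103] 0.0005 0.1502
[262 158  12  12 111] 0.0004 0.1101
[278 161  11  12 109] 0.0006 0.0701
[293 164  12  12 109] 0.0003 0.0302
[245 193   4  45 135] -0.1337 0.137
[342 196   5  13  50] -0.0572 -0.1003
```

View pics/d3.png

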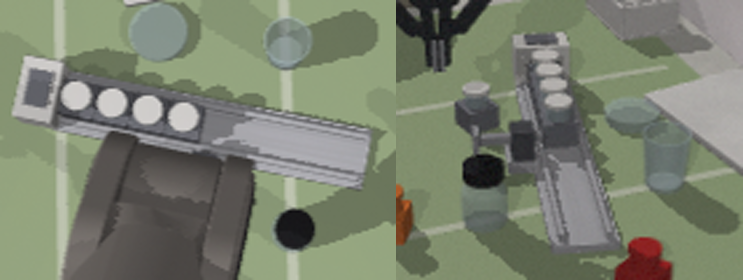

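The row stands closed and home: caps at y 150.2, 110.1, 70.1 and 30.2 mm, x within 1 mm. Next, descend outside the plate.

Request:
step_arm(rows="0 0 0 0.01 0.05 -0.8 1;0 0 0 0 0 -0.8 1;0 0 0 0 0 -0.6 1;0 0 0 0 0 -0.3 1;0 0 0 0 0 0 1")

```text
time_s: 10.72
ee_pos: [0.5031, -0.023, 0.0257]
tool_rot: [[0.229, 0.973, -0.001], [0.973, -0.229, -0.0], [-0.001, -0.001, -1.0]]
force: [-0.0, -0.4, 0.7]
width: -0.001
```

```bash
python3 -c "
from h import *
stat()
b=grab('side')['frame'][160:265,270:400,::-1]
cv2.imwrite('pics/d4.png',cv2.resize(b,(728,588),interpolation=2))
"
```

```text
t 10.72 pos [ 0.5031 -0.023   0.0257] track -0.1351 -0.0002 tooly [ 0.973 -0.229 -0.001] z [-0.001 -0.    -1.   ] F [-0.05 -0.43  0.66] w -0.0014950635437193573
```

View pics/d4.png

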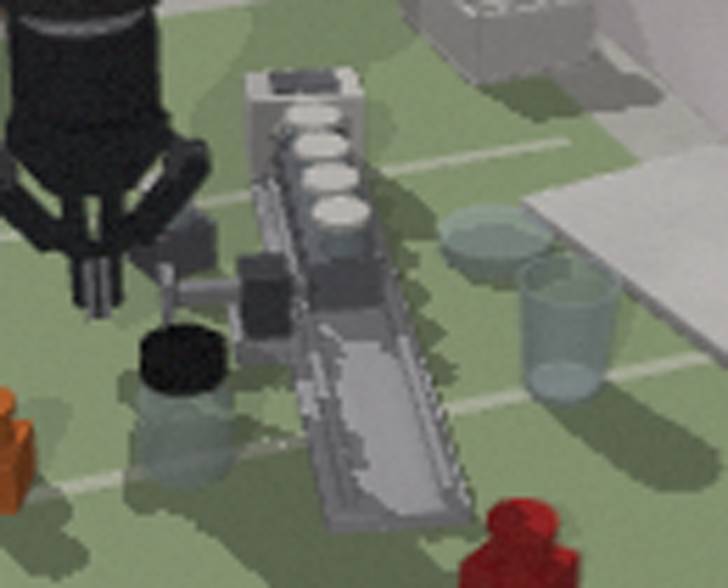

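Fingertips at (97,290) stand outside the plate at (167,290), with a gap of about 20 mm. The carriers are untouched. Push along track +x.

Request:
step_arm(rows="0 0 0 0.146 -0.034 0 1;0 0 0 0.146 -0.034 0 1;0 0 0 0.097 -0.0225 0 1;0 0 0 0.097 -0.0225 0 1;0 0 0 0.097 -0.0225 0 1;0 0 0 0.097 -0.0225 0 1;0 0 0 0.097 -0.0225 0 1;0 0 0 0.097 -0.0225 0 1;0 0 0 0.097 -0.0225 0 1;0 0 0 0 0 0 1")

```text
time_s: 12.02
ee_pos: [0.5424, -0.0317, 0.0261]
tool_rot: [[0.228, 0.974, 0.0], [0.974, -0.228, -0.0], [-0.0, 0.0, -1.0]]
force: [0.3, -1.1, 0.0]
width: -0.002
```

```bash
python3 -c "
from h import *
stat();caps()
"
```

```text
t 12.03 pos [ 0.5424 -0.0317  0.0261] track -0.0949 0.0001 tooly [ 0.974 -0.228  0.   ] z [ 0. -0. -1.] F [ 0.3  -1.15  0.02] w -0.0017219643042213695
[225 144  22  28 182] -0.0016 0.1972
[341 150   5  17  71] 0.0501 -0.075
[247 155  11  12 102] 0.0005 0.1503
[262 158  12  12 108] 0.0007 0.1099
[295 164  10   6  34] 0.0096 0.0289
[326 168  22   5  22] 0.0177 -0.0653
[244 192   5  33 119] -0.1204 0.1405
```

Request:
step_arm(rows="0 0 0 0.06 -0.014 0 1;0 0 0 0.06 -0.014 0 1;0 0 0 0.049 -0.011 0 1;0 0 0 0.0244 -0.0056 0 1;0 0 0 0.0244 -0.0056 0 1")

```text
time_s: 12.7
ee_pos: [0.5508, -0.0336, 0.0261]
tool_rot: [[0.228, 0.974, -0.0], [0.974, -0.228, -0.0], [-0.0, -0.0, -1.0]]
force: [-2.9, -0.7, 0.2]
width: -0.003
```

Request:
step_arm(rows="0 0 0 0.0244 -0.0056 0 1;0 0 0 0 0 0 1")

```text
time_s: 12.95
ee_pos: [0.5516, -0.0338, 0.0261]
tool_rot: [[0.228, 0.974, -0.0], [0.974, -0.228, 0.0], [-0.0, -0.0, -1.0]]
force: [-3.1, -0.5, 1.3]
width: -0.001
```

Request:
step_arm(rows="0 0 0 0.0244 -0.0056 0 1;0 0 0 0 0 0 1")

```text
time_s: 13.2
ee_pos: [0.5517, -0.0339, 0.026]
tool_rot: [[0.228, 0.974, -0.002], [0.974, -0.228, 0.001], [0.0, -0.002, -1.0]]
force: [-7.6, -0.3, 5.9]
width: 0.0
```

Request:
step_arm(rows="0 0 0 0.0244 -0.0056 0 1;0 0 0 0 0 0 1;0 0 0 0 0 0 1")

```text
time_s: 13.58
ee_pos: [0.5518, -0.0339, 0.0259]
tool_rot: [[0.228, 0.974, -0.003], [0.974, -0.228, 0.001], [0.0, -0.004, -1.0]]
force: [-13.5, 2.6, 11.1]
width: -0.003
```

Request:
step_arm(rows="0 0 0 -0.1 0.0225 0 1;0 0 0 -0.2 0.045 0 1;0 0 0 -0.3 0.068 0 1;0 0 0 -0.4 0.09 0 1;0 0 0 0 0 0.6 1;0 0 0 0 0 0.9 1;0 0 0 0 0 0.9 1;0 0 0 0 0 0.9 1;0 0 0 0 0 0 1")

```text
time_s: 14.7
ee_pos: [0.5142, -0.0247, 0.16]
tool_rot: [[0.228, 0.974, 0.004], [0.974, -0.228, 0.002], [0.003, 0.003, -1.0]]
force: [-1.4, -0.2, -0.7]
width: 0.0
```

Request:
step_arm(rows="0 0 0 0.3 0.9 0.3 1;0 0 0 0 0.9 0.3 1;0 0 0 0 0.9 0 1;0 0 0 -0.2 0.9 0 1;0 0 0 -0.2 0.9 0 1;0 0 0 -0.3 0.9 0 1;0 0 0 -0.3 0.9 0 1;0 0 0 0 0 0 1;0 0 0 0 0 0 1")

```text
time_s: 15.82
ee_pos: [0.4851, 0.2263, 0.1815]
tool_rot: [[0.228, 0.974, -0.001], [0.974, -0.228, -0.0], [-0.001, -0.001, -1.0]]
force: [-0.0, -0.0, 0.7]
width: -0.004
```

```bash
python3 -c "
from h import *
stat();c=caps()
a=c['frame'][120:240,220:390,::-1];b=grab('side')['frame'][160:265,270:400,::-1]
cv2.imwrite('pics/d5.png',np.hstack([cv2.resize(a,(425,300),interpolation=2),cv2.resize(b,(371,300),interpolation=2)]))
"
```

```text
t 15.82 pos [0.4851 0.2263 0.1815] track -0.2088 0.2385 tooly [ 0.974 -0.228 -0.001] z [-0.001 -0.    -1.   ] F [-0.03 -0.02  0.73] w -0.004004590529201352
[226 144  20  28 181] -0.0023 0.1958
[341 151   4  16  46] 0.0498 -0.0754
[247 155  11  12 104] 0.0002 0.1504
[263 158  11  12 103] 0.0005 0.1096
[278 161  11  12 107] 0.0006 0.07
[293 164  12  12 106] 0.0003 0.0302
[262 194  12  12 104] -0.0904 0.0914
```

View pics/d5.png

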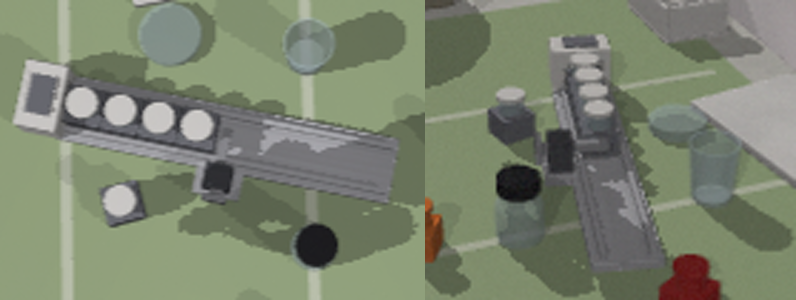

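The final view shows the four caps in a closed row against the stop, (82,102) to (197,126). The bolt bar lies across behind carrier4 at (592,143), the plate is close to the housing, and the bystanders are in place. The hand is away, so I'm handing in.

```bash
python3 -c "
from h import *
arm.sign_off()
stat()"
```

```text
the job is handed in; nothing more can be done
the job is handed in; nothing more can be done
```

The row is home against the end stop, the bolt is in behind it, and I handed the job in at about 16 s of robot time. The hand-in gives no verdict.

- **Push:** I moved the four carriers about 65 mm as one train with the shut fingertips behind carrier4. I stopped when the tool stood still and the force rose, to about 9 N. I then backed off, lifted and pushed the bolt in with the outside of the fingers until it stalled at about 14 N.
- **Row:** In the last top picture the caps are at track y = 150.4, 109.6, 70.0 and 30.2 mm (home is 150, 110, 70 and 30). Their x is within 1 mm of the middle.
- **Bolt:** I inferred that it is fully in, as I did not measure the plate. The tool stalled at track x ≈ −85 mm, which matches the plate at −71 mm. The side view shows the bar across the track behind carrier4.
- **Surroundings:** The hand is clear, and in the last pictures the nearby bystanders stand where they were. I compared them by eye except the spare, which measured within 1–2 mm of its start. The tweezers and tube rack were outside those last crops, and the hand stayed high over or well away from them.

No check failed or disagreed.

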